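Tip the dressing stick out of its deep holder and case it

ROBOT

A 6-joint arm with a two-finger parallel gripper is mounted at the origin on the work surface. World frame = base frame: x ahead of the robot, y to its left, z up, the work surface at z = 0. Lengths are in mm, angles in rad, forces in N, time in s.
With the tool pointing down it reaches from about 300 to 775 mm from the base axis. Payload 14.6 kg.
Tool frame: the origin (TCP) lies midway between the tips of the shut fingers; the grasp point (between the pads) lies 19 mm behind it; z points along the fingers, y is the line along which they close (so a half turn about z gives the same grasp; the last joint's range is limited). The gripper opens to 94 mm and grips with 3 to 60 N. Pads are 16 mm wide; open, the fingers measure 119 mm over their backs; the gripper's body (75 mm by 177 mm) begins 78 mm behind the grasp point.
Start: joints at [-1.173, 0.3, 1.521, -0, 1.321, -0.067], TCP at [246.526, -491.644, 181.646] pointing down, gripper open.
Joint ranges: [-3.03, 3.03], [-0.79, 2.21], [0.23, 2.52], [-1.04, 4.18], [0, 3.07], [-2.55, 2.55]. Speed limits (rad/s): [2.22, 2.22, 2.57, 3.14, 3.14, 3.14].

INTERFACE

Orientations are given as [roll, pitch, yaw] about the fixed x, y, z axes, in that order (R = Rz(yaw) Ry(pitch) Rx(roll)).
In Python, from cell import manip gives the robot as it stands.
- The arm moves only by the shell command python3 -m creep 'ROWS' [OPENING] [FORCE]. ROWS is text: rows parted by semicolons, each of 6 numbers parted by spaces: the shift along the tool's x, y, z normalised to -1 to 1, where 1 is 4 cm, then the turn, a rotation vector about the tool's x, y, z normalised to -1 to 1, where 1 is pi rad. In form: dx dy dz ax ay az; .... A call has 1 to 20 rows; each row shifts and turns the commanded pose from where the row before left it, along the tool's axes as they then stand; what a row does not reach is not made up. A row lasts 1/8 s, in which the tool goes at most 62.5 mm and 10.7 degrees, less where a joint would pass 70% of its speed; a pose out of reach is approached as far as the arm can. A call with a number of a shift or a turn outside -1 to 1 is refused whole. A call with a gripper value outside its range is refused whole. OPENING is the closure, from 0 (fully open) to 1 (shut), set as the call begins (- or left out, the last holds). The fingers move at their own pace and stop on an object; FORCE is the grip in N (left out, the last holds). Time passes only in rows, so rows that do not move let the fingers close. It gives the time, the measured TCP pose, the force, the opening and the grip force at its end, in the units of the state.
- manip.read_state(): the state, without advancing time (a new reading comes with each control period).
- manip.camera(name): name is "scene" or "top" or "wrist"; returns a dict with "color" (384x512x3 uint8, red, green, blue), "range_z" (384x512 float32, mm along the optical axis (not along the pixel's ray), 0 where there is no reading), "camera_matrix" (3x3 intrinsics, pixels), "k1" (the pictures are not rectified: a ray, as slopes to the right and down, at radius r is drawn at 1 + k1 r^2 times it, then the intrinsics apply), "T" (4x4, takes a point from camera to world coordinates). Camera axes: x right, y down, z forward; pixel columns grow to the right and rows downward; lengths in mm; the calibration is good to about 2 mm. A picture is of the moment at which its call begins.
- manip.sign_off(): hands the job in; it is judged then, once.
The state is a dict: "clock": time; "joints": joint angles; "qd": joint speeds; "effort": joint torques, N m; "eef_pos": TCP position; "eef_rot": TCP orientation; "wrist_force": force on the tool from outside, world axes, zero at the start; "moment": the same for the moment, N m; "finger_gap": finger opening in mm; "finger_force": force on a finger pad.
Only numpy, scipy, OpenCV 4.12 (cv2) and the standard library are available. Lean on these libraries where they do the work, as an engineer would, in place of code of your own. Each camera call takes 0.05 s, during which the arm holds its last target. There are 200 camera calls.

TASK

The dressing stick has dropped too deep into the tall pivoting tube to be gripped: swing the tube over by its side handle until the stick slides out into the catch tray, then swing the tube back fully upright. Then pick up the stick, lay it flat inside the open case and shut the lid fully. Leave the other things on the bench where they are.

Things in the scene. Friction and masses are not known exactly. Their poses are not given: they have to be found in the camera images.
- station: Fixed dark steel catch tray, 260 (x) x 122 (y) mm, with a tall tube pivoted between two 194 mm high aluminium cheeks. Origin on the bench near its centre; pivot at (100, 0, 175) mm; the tube tips to this frame's -x. Side walls (y = +-59) are 22 mm high, end walls (x = -138, +118) 50 mm. Turned up to 0.3 rad; may stand on the left or right of the bench
- tray_floor (a point): Point on the tray's floor, 6 mm above the bench, at (-40, 0) mm in the station frame, in the stretch where the stick lands; axes as the station's
- holder (a joint): Swing of the tube in rad: 0 upright (stop), 2.36 (135 degrees, stop) mouth down over the tray. Starts at 0. Stiff hinge (0.2 N m): stays where it is left. The stick begins to slide between about 1.8 and 2.1 rad, falls some 75 mm into the tray and may lie there at any yaw; swing right to the stop
- pivot (a point): Centre of the tube on its hinge axis (175 mm above the bench). Axes turn with the tube: z along the tube to its mouth, y along the hinge axis, which equals the station's y
- handle (a point): Grip point on the side handle: plain round steel pin 12 mm thick, parallel to the hinge axis, on the tube's +y side, ending in an 18 mm black disc 97 mm out. At swing q it is at the pivot + 78 mm along station +y, 70 sin(q) mm along station -x, 70 cos(q) mm up. The pin turns between the fingers, so the tool may stay pointing down throughout
- mouth (a point): Centre of the tube's open mouth, 115 mm from the pivot. The tube is of steel, 36 mm square outside, 30 mm inside, 180 mm long, closed at its foot
- stick: Dressing stick: plain grey abrasive bar 16 x 16 x 100 mm, about 80 g. Origin at its centre, z along its length. Starts standing in the tube, its top 76 mm below the rim
- case: Fixed grey open-topped case, 160 (x) x 110 (y) x 32 mm high, walls and floor 5 mm. Origin under its centre; turned up to 0.3 rad; it stands on the other side of the bench from the station
- case_in (a point): Centre of the case's inner floor (5 mm above the bench); inside it is 150 x 100 mm; axes as the case's
- lid (a joint): Angle of the case's lid in rad: 0 shut (level, its stop), 1.6 to 1.85 at the start (standing open, leaning a little away). Stiff hinge (0.11 N m): stays where it is left
- lid_hinge (a point): Centre of the lid's hinge line, on the case's +x rim, 32.5 mm above the bench, along the case's y. The lid is a plate 160 x 110 x 6 mm: at angle a it runs from the hinge along (-cos a, 0, sin a) in the case frame; its outer face is 6 mm out, on the +x side when open, on top when shut. It can be pushed shut from behind with closed fingers
- lid_edge (a point): Middle of the lid's free edge, 160 mm from the hinge; a 40 mm wide black tab sticks out 13 mm beyond it
- wheel_a: Bystander: loose steel turbine wheel, 52 mm across, 22 mm high, lying hub up between the task's things; origin under its centre
- wheel_b: Bystander: a second such turbine wheel, further from the robot
- wheel_c: Bystander: a third such turbine wheel, near the white foam tray
- wrench: Bystander: small steel wrench 130 mm long lying in front of the robot; origin under its middle
- tub: Bystander: white screw-top tub, 86 mm thick, 110 mm tall, beyond the wheels
- grinder: Bystander: hand grinder 220 mm long, 48 mm thick, lying at the left
- phone: Bystander: black phone 150 x 74 x 9 mm, lying at the right
Things that resemble listed ones, but are neither listed nor needed, are in the scene too. What is shaped like the case but blue or red is not meant.

How it is judged:
By the outcome, as a careful person would: the job done as asked, in the order asked, and still so for the second after the job is handed in, with the robot touching nothing.
It also fails if it takes over 72 s, if anything falls off the work surface, if the arm or the gripper's body presses on something with over 40 N, if the wrist force passes 120 N, or if a joint passes its speed limit or range.

## Working session

There is one attempt and no reset: what is moved stays moved. The work goes in short steps, Python scripts to look and compute and a shell command to move; the robot and the scene stay as the last step left them, time stands still between calls to the robot, and variables do not carry over. Pictures are saved under pics/ and viewed, at most 10 in all, crops included, and the job is handed in when it is done.

```bash
mkdir -p pics; ls
cat > h.py <<'E'
import numpy as np, cv2
from cell import manip
def cam(n):
    c=manip.camera(n); c['bgr']=cv2.cvtColor(c['color'],cv2.COLOR_RGB2BGR); return c
def slopes(c,uv):
    K=np.array(c['camera_matrix'],float); uv=np.atleast_2d(np.array(uv,float))
    d=(uv-K[:2,2])/np.array([K[0,0],K[1,1]]); s=d.copy()
    for _ in range(20): s=d/(1+c['k1']*(s**2).sum(1,keepdims=True))
    return np.c_[s,np.ones(len(s))]
def plane(c,uv,z):
    T=np.array(c['T']); r=slopes(c,uv)@T[:3,:3].T; o=T[:3,3]
    return o+r*((z-o[2])/r[:,2:3])
def depth(c,uv):
    T=np.array(c['T']); uv=np.atleast_2d(uv).astype(int); z=c['range_z'][uv[:,1],uv[:,0]]
    return slopes(c,uv)*z[:,None]@T[:3,:3].T+T[:3,3]
def cloud(c):
    v,u=np.mgrid[:384,:512]; return depth(c,np.c_[u.ravel(),v.ravel()]).reshape(384,512,3)
def proj(c,P):
    T=np.array(c['T']); K=np.array(c['camera_matrix']); p=(np.atleast_2d(P)-T[:3,3])@T[:3,:3]
    s=p[:,:2]/p[:,2:]; s=s*(1+c['k1']*(s**2).sum(1,keepdims=True)); return s*[K[0,0],K[1,1]]+K[:2,2]
E
python3 - <<'E'
from h import *
a=cam('scene');b=cam('top')
cv2.imwrite('pics/s1.png',a['bgr']);cv2.imwrite('pics/t1.png',b['bgr'])
for c in(a,b):print(np.round(c['T'],2).tolist(),c['camera_matrix'],c['k1'])
s=manip.read_state();print(s)
E
```

```text
pics
[[-0.21, 0.78, -0.59, 1095.2], [0.98, 0.16, -0.13, 120.18], [-0.0, -0.61, -0.79, 981.47], [0.0, 0.0, 0.0, 1.0]] [[357.59123394   0.         261.26331769]
 [  0.         357.59123394 191.52817076]
 [  0.           0.           1.        ]] -0.06674097180736734
[[0.01, -1.0, 0.09, 376.45], [-1.0, -0.01, 0.03, -14.47], [-0.03, -0.09, -1.0, 1374.18], [0.0, 0.0, 0.0, 1.0]] [[412.52988699   0.         255.99150356]
 [  0.         412.52988699 192.69949344]
 [  0.           0.           1.        ]] -0.0967535761502395
{'clock': 0.1, 'joints': array([-1.17259319e+00,  3.00472382e-01,  1.52148386e+00,  2.67063167e-06,
        1.32070400e+00, -6.65725960e-02]), 'qd': array([-1.24188650e-03, -2.68945391e-03, -2.78961572e-04,  2.18110133e-03,
        1.24852853e-04,  9.78116181e-05]), 'effort': array([ 1.08322183e-03, -5.32642686e+01, -3.53283691e+01,  7.09553668e-02,
        2.34595587e-02, -5.44158945e-05]), 'eef_pos': array([ 246.43717317, -491.42163874,  181.1267678 ]), 'eef_rot': array([-3.14052761e+00, -7.36003000e-05,  4.64775032e-01]), 'wrist_force': array([-0.17160276, -0.01289996,  0.12267914]), 'moment': array([-0.00892577,  0.04182757, -0.00167213]), 'finger_force': 0.0, 'finger_gap': 94.32007526755038}
```

View pics/s1.png

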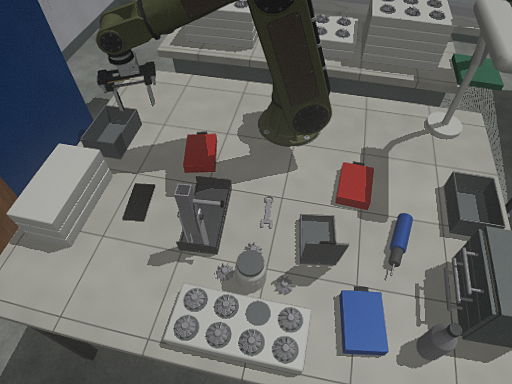

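View pics/t1.png

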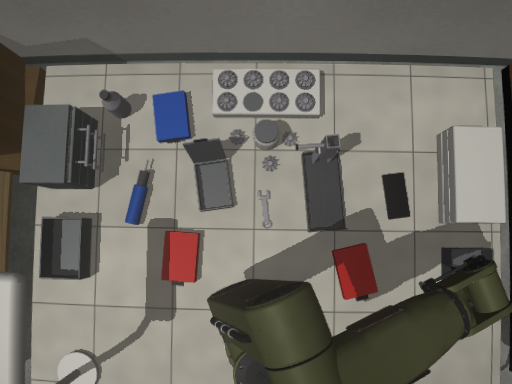

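Scene and top views: the station is at top (324,190), with its tube at (330,145) and the handle running left to the disc at (297,147). The grey open case is at top (213,185) / scene (320,240), with its lid standing on the far side.
Possible confusions:
- Case: red boxes at top (182,256) and (355,272), the blue box at (172,116), and dark bins at (65,248) and (465,262). Only the grey one at (213,185) fits.
- Handle: grinder (138,200), oven handle (88,147) and wrench (265,208). The pin on the tube fits.

Run:
```python
from h import *
t=cam('top'); s=cam('scene')
big=cv2.resize(t['bgr'][120:240,180:360],None,fx=4.4,fy=4.4,interpolation=cv2.INTER_CUBIC); cv2.imwrite('pics/t2.png',big)
for n,c,box in(('top',t,None),('scene',s,None)):
    C=cloud(c); ok=c['range_z']>0
    def sel(x0,x1,y0,y1,z0,z1):
        m=ok&(C[...,0]>x0)&(C[...,0]<x1)&(C[...,1]>y0)&(C[...,1]<y1)&(C[...,2]>z0)&(C[...,2]<z1); return C[m]
    # rough centres
    cc=plane(t,[[213,185]],10)[0]; st=plane(t,[[324,190]],6)[0]; hd=plane(t,[[297,147]],245)[0]
    if n=='top':print('rough',cc.round(),st.round(),hd.round())
    def rect(P,l):
        if len(P)>5: print(n,l,len(P),np.round(cv2.minAreaRect(P[:,:2].astype(np.float32)),1) if 0 else cv2.minAreaRect(P[:,:2].astype(np.float32)),'zmed',np.median(P[:,2]).round(1),'p5/95',np.percentile(P[:,2],[5,95]).round(1))
    R=(cc[0]-110,cc[0]+90,cc[1]-95,cc[1]+95)
    rect(sel(*R,22,40),'case rim'); rect(sel(*R,2,10),'case floor?'); rect(sel(cc[0],cc[0]+200,cc[1]-100,cc[1]+100,60,230),'lid')
    R=(st[0]-170,st[0]+200,st[1]-90,st[1]+90)
    rect(sel(*R,14,30),'station walls'); rect(sel(*R,35,60),'end walls')
    rect(sel(*R,270,310),'mouth'); rect(sel(*R,180,200),'cheeks'); rect(sel(hd[0]-60,hd[0]+60,hd[1]-40,hd[1]+70,230,262),'handle')
```

```text
rough [518. 170.  10.] [ 506. -199.    6.] [602. -93. 245.]
top case rim 307 ((518.658935546875, 168.30987548828125), (163.16575622558594, 111.9306411743164), 8.622764587402344) zmed 31.6 p5/95 [24.6 37.5]
top case floor? 1562 ((507.5271301269531, 170.82369995117188), (199.0001220703125, 189.25221252441406), 0.4299851357936859) zmed 5.0 p5/95 [2.3 8.9]
top lid 690 ((617.6871948242188, 183.12481689453125), (34.10587692260742, 110.27094268798828), 8.218350410461426) zmed 138.4 p5/95 [ 68.5 193.5]
top station walls 284 ((502.420654296875, -193.87835693359375), (253.45960998535156, 123.77599334716797), 5.118103981018066) zmed 21.8 p5/95 [14.4 27.2]
top end walls 90 ((501.88604736328125, -192.99044799804688), (261.0655822753906, 120.99678039550781), 4.612576484680176) zmed 49.9 p5/95 [37.3 55.8]
top mouth 119 ((612.2734985351562, -184.22268676757812), (37.58066177368164, 37.09938430786133), 4.587589740753174) zmed 288.8 p5/95 [271.7 293.7]
top cheeks 67 ((610.6780395507812, -183.17103576660156), (34.84940719604492, 67.43624877929688), 5.504648685455322) zmed 189.6 p5/95 [181.  198.7]
top 
[... 636 characters left out ...]
827880859375), (261.4286804199219, 124.05091094970703), 5.027261257171631) zmed 20.9 p5/95 [15.  28.7]
scene end walls 290 ((502.6709899902344, -193.02487182617188), (263.99102783203125, 122.54144287109375), 5.552787780761719) zmed 45.6 p5/95 [35.9 54.3]
scene mouth 210 ((611.78955078125, -182.0221710205078), (38.55381774902344, 37.06953048706055), 5.234578609466553) zmed 283.2 p5/95 [272.1 289.9]
scene cheeks 133 ((616.92724609375, -180.22201538085938), (35.06346893310547, 66.66600036621094), 22.229522705078125) zmed 190.0 p5/95 [180.9 198.7]
scene handle 98 ((605.4733276367188, -108.35528564453125), (15.998763084411621, 46.561866760253906), 5.630103588104248) zmed 248.2 p5/95 [241.5 251.1]
```

View pics/t2.png

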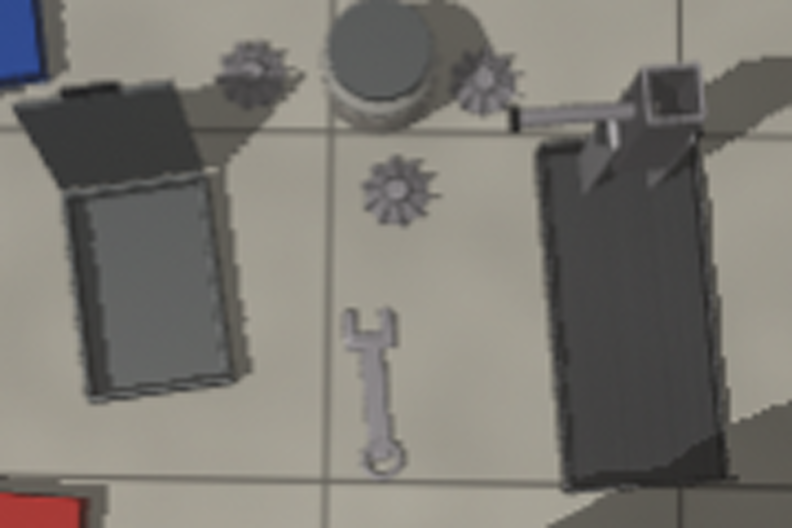

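The crop at 4.4x shows the grey case with its lid behind it, the tube mouth at (672,95), and the pin from (630,112) to its black disc at (514,118). The geometry is consistent:
- Station yaw is about 0.088 and the pivot is at about (612,-183.5).
- The pin is at z≈245.
- The case centre is at about (519.5,170) with yaw about 0.148.

I move first, turning the tool while rising.

```bash
cat > go.py <<'E'
import sys,numpy as np
from scipy.spatial.transform import Rotation as R
from cell import manip
# go.py x y z yaw : units to go from measured pose, tool down
s=manip.read_state(); x,y,z,yaw=map(float,sys.argv[1:5])
Rc=R.from_euler('xyz',s['eef_rot']); Rd=R.from_euler('xyz',[np.pi,0,yaw])
d=np.array([x,y,z])-s['eef_pos']
print('t',round(s['clock'],2),'pos',s['eef_pos'].round(1),'rot',s['eef_rot'].round(3),'gap',round(s['finger_gap'],1),'F',s['wrist_force'].round(1))
print('shift cur axes',(Rc.inv().apply(d)/40).round(2),'shift target axes',(Rd.inv().apply(d)/40).round(2),'turn',((Rc.inv()*Rd).as_rotvec()/np.pi).round(4),'dist',np.linalg.norm(d).round())
E
python3 -m creep '0 0 -.54 0 0 -.054;0 0 -.54 0 0 -.054;0 0 -.54 0 0 -.054;0 0 -.54 0 0 -.054;0 0 -.54 0 0 -.054;0 0 -.54 0 0 -.054;0 0 -.54 0 0 -.055' 0; python3 go.py 605 -106 330 1.659
```

```text
clock: 1.08
eef_pos: [246.5, -491.6, 333.4]
eef_rot: [-3.141, -0.0, 1.661]
wrist_force: [-0.4, 0.7, 0.3]
finger_gap: 94.1
finger_force: 0.0
t 1.07 pos [ 246.5 -491.6  333.4] rot [-3.141 -0.     1.661] gap 94.1 F [-0.4  0.7  0.3]
shift cur axes [8.79 9.8  0.09] shift target axes [8.81 9.78 0.08] turn [-0.     -0.0001  0.0007] dist 527.0
```

```bash
python3 -m creep '.8 .89 0 0 0 0;.8 .89 0 0 0 0;.8 .89 0 0 0 0;.8 .89 0 0 0 0;.8 .89 0 0 0 0;.8 .89 0 0 0 0;.8 .89 0 0 0 0;.8 .89 0 0 0 0;.8 .89 0 0 0 0;.8 .89 0 0 0 0;.8 .89 0 0 0 0;0 0 0 0 0 0'; python3 go.py 605 -106 226 1.659
python3 - <<'E'
from h import *
c=cam('wrist'); cv2.imwrite('pics/w1.png',c['bgr'])
# pin: points near z 245 in range
C=cloud(c); m=(c['range_z']>0)&(C[...,2]>238)&(C[...,2]<262)&(abs(C[...,0]-605)<50)&(C[...,1]>-160)&(C[...,1]<-75)
P=C[m]; print(len(P),cv2.minAreaRect(P[:,:2].astype(np.float32)),np.percentile(P[:,2],[50,95])) if len(P)>5 else print(len(P))
m=(c['range_z']>0)&(C[...,2]>275)&(C[...,2]<305)&(abs(C[...,0]-605)<60)&(C[...,1]>-240)&(C[...,1]<-140)
P=C[m]; print(len(P),cv2.minAreaRect(P[:,:2].astype(np.float32)),np.percentile(P[:,2],[50,95])) if len(P)>5 else print(len(P))
E
```

```text
clock: 2.58
eef_pos: [608.2, -105.5, 331.5]
eef_rot: [-3.14, -0.001, 1.659]
wrist_force: [-0.6, 0.6, 0.2]
finger_gap: 94.0
finger_force: 0.0
t 2.58 pos [ 608.2 -105.5  331.5] rot [-3.140e+00 -1.000e-03  1.659e+00] gap 94.0 F [-0.6  0.6  0.2]
shift cur axes [-0.01 -0.08  2.64] shift target axes [-0.01 -0.08  2.64] turn [-0.0005 -0.0003 -0.0001] dist 106.0
1035 ((606.01953125, -123.26251983642578), (16.399036407470703, 74.38935089111328), 5.179747581481934) [250.54630495 253.33977067]
1273 ((611.2619018554688, -183.0604248046875), (35.9276008605957, 38.23868942260742), 5.292776107788086) [288.09897462 291.23144398]
```

View pics/w1.png

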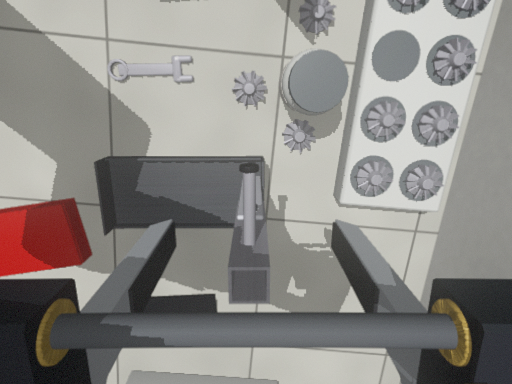

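The wrist view shows the pin at (250,205) running from the tube at (248,270) to its disc at (249,168), centred between the fingers. Now lowering and gripping.

```bash
python3 -m creep '0 -.08 .66 0 0 0;0 0 .66 0 0 0;0 0 .66 0 0 0;0 0 .66 0 0 0;0 0 0 0 0 0' ; python3 -m creep '0 0 0 0 0 0;0 0 0 0 0 0;0 0 0 0 0 0;0 0 0 0 0 0;0 0 0 0 0 0' 1 25;  python3 go.py 605 -106 226 1.659
```

```text
clock: 3.25
eef_pos: [602.5, -108.9, 226.0]
eef_rot: [-3.139, -0.001, 1.654]
wrist_force: [-0.2, 0.2, 0.4]
finger_gap: 94.1
finger_force: 0.0
clock: 3.88
eef_pos: [603.8, -108.0, 227.3]
eef_rot: [3.141, 0.0, 1.656]
wrist_force: [0.7, -0.5, -1.0]
finger_gap: 47.5
finger_force: 0.0
t 3.88 pos [ 603.8 -108.   227.3] rot [3.141 0.    1.656] gap 47.5 F [ 0.7 -0.5 -1. ]
shift cur axes [0.05 0.03 0.03] shift target axes [0.05 0.03 0.03] turn [ 0.      0.     -0.0011] dist 3.0
```

```bash
python3 -m creep '0 0 0 0 0 0;0 0 0 0 0 0;0 0 0 0 0 0;0 0 0 0 0 0;0 0 0 0 0 0' && python3 -m creep '0 -.294 .025 0 0 0;0 -.285 .074 0 0 0;0 -.269 .121 0 0 0;0 -.245 .164 0 0 0;0 -.214 .203 0 0 0;0 -.177 .236 0 0 0;0 -.135 .262 0 0 0;0 0 0 0 0 0'
```

```text
clock: 4.5
eef_pos: [603.9, -108.1, 227.5]
eef_rot: [3.141, 0.0, 1.655]
wrist_force: [-0.1, -0.2, 2.1]
finger_gap: 1.0
finger_force: 0.7
clock: 5.5
eef_pos: [533.5, -114.3, 183.9]
eef_rot: [-3.128, -0.001, 1.655]
wrist_force: [-47.6, -3.6, 20.1]
finger_gap: 0.6
finger_force: 23.9
```

Run:
```python
from h import *
c=cam('wrist'); s=cam('scene'); print(manip.read_state()['wrist_force'])
cv2.imwrite('pics/w2.png',np.vstack([c['bgr'],cv2.resize(s['bgr'][130:300,120:347],(512,383))])[:, :][::1][:,:])
i=cv2.resize(s['bgr'][140:280,120:307],(512,384),interpolation=cv2.INTER_CUBIC)
cv2.imwrite('pics/w2.png',cv2.resize(np.hstack([c['bgr'],i]),(800,300)))
```

```text
[-48.7844628   -2.82948418  21.57187991]
```

View pics/w2.png

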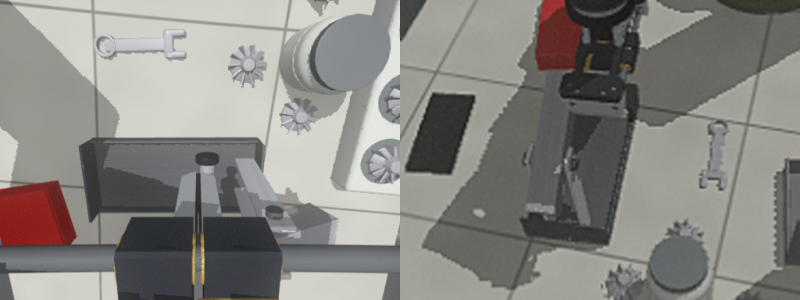

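Run:
```python
from h import *
c=cam('wrist'); s=cam('scene'); t=cam('top')
P=proj(s,[[533,-114,184]])[0].astype(int); print(P, proj(c,[[533,-114,184],[533,-114,203]]), proj(t,[[533,-114,203]]))
a=c['bgr'][170:320,150:450]; b=s['bgr'][P[1]-75:P[1]+75,P[0]-75:P[0]+75]
f=lambda i,w,h:cv2.resize(i,(w,h),interpolation=cv2.INTER_CUBIC)
cv2.imwrite('pics/w3.png',np.hstack([f(a,500,400),f(b,300,400)]))
```

```text
[221 194] [[252.11034474 218.37938054]
 [251.52318301 229.68910099]] [[303.39512137 173.73677926]]
```

View pics/w3.png

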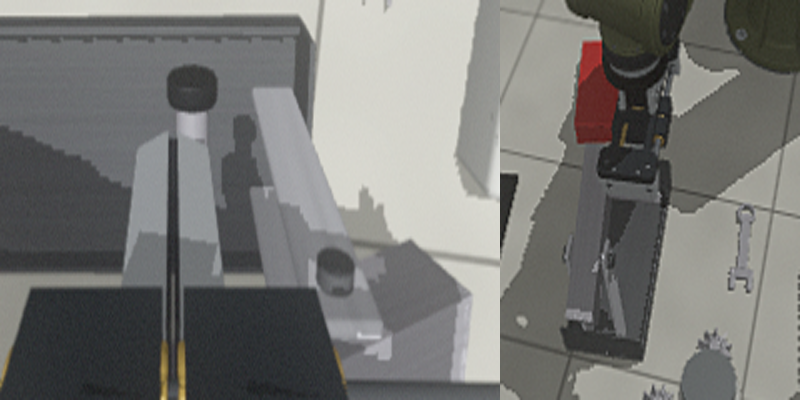

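Run:
```python
from h import *
c=cam('wrist')
for uv in ([265,203],[263,200],[268,203],[265,214],[265,217],[265,222],[245,240],[262,240],[240,225]): print(uv,depth(c,[uv])[0].round(1))
s=manip.read_state(); print(s['joints'],s['eef_pos'],s['wrist_force'],s['moment'])
```

```text
[265, 203] [539.2 -92.5 213.2]
[263, 200] [538.1 -92.6 207.7]
[268, 203] [540.9 -92.5 212.7]
[265, 214] [539.9 -99.9 211.3]
[265, 217] [ 540.1 -102.1  210.4]
[265, 222] [ 540.3 -104.5  212.1]
[245, 240] [ 529.7 -105.4  236.5]
[262, 240] [ 538.3 -104.8  236.2]
[240, 225] [ 526.  -105.5  217.3]
[-0.27590657  0.29750251  1.51896067 -0.00445206  1.33892037 -0.35866634] [ 533.43730602 -114.31805319  183.85588329] [-49.15197974  -3.45580398  20.93262663] [-6.52850928e-01  9.52459968e+00 -1.20316217e-03]
```

The close-up shows the disc at crop (192,88), with the pin vanishing into the right finger's outer side. So the pin is not between the pads: the gap reads 0.6, and the force is radial. I back the fingers off toward -x and see whether it frees.

```bash
python3 -m creep '0 -.12 0 0 0 0;0 -.12 0 0 0 0;0 -.12 0 0 0 0;0 0 0 0 0 0'
python3 - <<'E'
from h import *
c=cam('wrist');print(manip.read_state()['wrist_force'])
h=cv2.cvtColor(c['bgr'],cv2.COLOR_BGR2GRAY)
C=cloud(c); 
m=(C[...,1]>-104)&(C[...,1]<-98)&(abs(C[...,2]-205)<25)&(abs(C[...,0]-540)<40)
print(len(C[m]),C[m].min(0),C[m].max(0),np.median(C[m],0))
m=(C[...,1]>-98)&(C[...,1]<-82)&(abs(C[...,2]-205)<35)&(abs(C[...,0]-540)<40)
print(len(C[m]),C[m].min(0),C[m].max(0),np.median(C[m],0))
E
```

```text
clock: 6.3
eef_pos: [524.8, -114.7, 183.9]
eef_rot: [3.141, 0.0, 1.655]
wrist_force: [-0.1, 0.2, 0.0]
finger_gap: 0.3
finger_force: 0.0
[0.19056224 0.39336599 0.19548175]
164 [ 531.37468853 -103.98326276  204.5057893 ] [545.86991841 -98.00151715 229.1487842 ] [ 539.25732    -101.44419632  209.53732792]
466 [530.42941659 -97.96470399 196.80758975] [548.26687118 -91.34563429 214.49920615] [539.08151121 -93.06917704 210.00240676]
```

```bash
python3 -m creep '0 0 -.6 0 0 0;0 0 -.6 0 0 0;0 .18 0 0 0 0;.1 .18 0 0 0 0;0 0 0 0 0 0;0 0 0 0 0 0;0 0 0 0 0 0' 0; python3 -m creep '0 0 .4 0 0 0;0 0 .4 0 0 0;0 0 .4 0 0 0;0 0 0 0 0 0;0 0 0 0 0 0'; python3 -m creep '0 0 0 0 0 0;0 0 0 0 0 0;0 0 0 0 0 0;0 0 0 0 0 0;0 0 0 0 0 0;0 0 0 0 0 0;0 0 0 0 0 0' .8; python3 -m creep '0 0 0 0 0 0;0 0 0 0 0 0' .88 20;python3 -m creep '0 0 0 0 0 0;0 0 0 0 0 0' .92 20
```

```text
clock: 7.22
eef_pos: [538.8, -109.6, 231.6]
eef_rot: [-3.141, -0.0, 1.655]
wrist_force: [0.2, 0.6, -0.3]
finger_gap: 67.0
finger_force: 0.0
clock: 7.85
eef_pos: [539.1, -109.6, 184.2]
eef_rot: [3.141, 0.0, 1.655]
wrist_force: [-0.7, -0.7, 0.3]
finger_gap: 93.8
finger_force: 0.0
clock: 8.72
eef_pos: [538.9, -109.5, 183.8]
eef_rot: [-3.142, -0.0, 1.655]
wrist_force: [-0.0, 0.0, 0.2]
finger_gap: 27.7
finger_force: 0.0
clock: 8.98
eef_pos: [539.0, -109.6, 183.9]
eef_rot: [3.141, 0.0, 1.655]
wrist_force: [2.9, 1.0, -0.2]
finger_gap: 12.1
finger_force: 0.9
clock: 9.22
eef_pos: [539.1, -109.6, 184.0]
eef_rot: [3.141, 0.0, 1.656]
wrist_force: [2.6, -0.6, 1.0]
finger_gap: 7.7
finger_force: 1.0
```

```bash
cat > pin.py <<'E'
from h import *
c=cam('wrist'); s=manip.read_state(); print('t',round(s['clock'],2),s['eef_pos'].round(1),s['wrist_force'].round(1),s['finger_gap'],s['finger_force'])
p=s['eef_pos']; C=cloud(c)
m=(c['range_z']>0)&(C[...,1]>p[1]+9.5)&(C[...,1]<p[1]+14)&(abs(C[...,2]-p[2]-18)<22)&(abs(C[...,0]-p[0])<40)
Q=C[m]; print('near pin',len(Q),Q.min(0).round(1),Q.max(0).round(1),np.median(Q,0).round(1))
u=proj(c,[p+[0,0,19]])[0].astype(int); i=c['bgr'][u[1]-60:u[1]+40,u[0]-60:u[0]+60]
cv2.imwrite('pics/p.png',cv2.resize(i,(600,500),interpolation=cv2.INTER_CUBIC))
E
python3 pin.py
```

```text
t 9.28 [ 539.1 -109.6  184. ] [ 2.5 -0.1  0.6] 7.439429415480201 1.0316133499145508
near pin 283 [ 530.3 -100.   204. ] [554.6 -95.6 224. ] [545.2 -99.  212.4]
```

View pics/p.png

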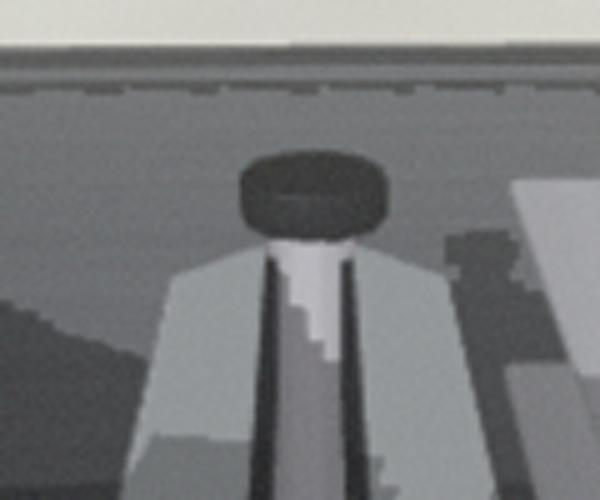

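The fingers now hold the pin centrally between the pads: pin at crop (312,330), disc at (315,195). The contact is soft, so full closing squeezes the pin through; I keep a held gap of about 7 mm and carry on swinging.

```bash
python3 -m creep '0 -.089 .281 0 0 0;0 -.041 .292 0 0 0;0 .009 .295 0 0 0;0 .058 .289 0 0 0;0 0 0 0 0 0'; python3 pin.py;  python3 -m creep '0 .106 .275 0 0 0;0 .15 .253 0 0 0;0 .19 .225 0 0 0;0 .03 .03 0 0 0;0 0 0 0 0 0;0 0 0 0 0 0'; python3 pin.py
```

```text
clock: 9.9
eef_pos: [536.1, -109.6, 136.3]
eef_rot: [-3.14, -0.001, 1.655]
wrist_force: [-0.2, -0.1, 0.9]
finger_gap: 7.2
finger_force: 0.0
t 9.95 [ 536.2 -109.6  136.9] [-0.3 -0.6  0.1] 7.839221411837395 0.0
near pin 295 [ 527.2 -100.1  156.5] [551.7 -95.7 176.9] [542.4 -99.1 164. ]
clock: 10.7
eef_pos: [555.0, -108.1, 105.8]
eef_rot: [-3.14, -0.0, 1.656]
wrist_force: [-7.8, -0.1, 4.4]
finger_gap: 7.6
finger_force: 4.4
t 10.75 [ 555.  -108.1  105.7] [-7.9 -0.7  3.7] 7.286230533561977 4.325452842749655
near pin 289 [545.1 -98.6 127.3] [570.6 -94.1 145.7] [560.7 -97.5 134.6]
```

```bash
python3 -m creep '0 .04 .04 0 0 0;0 0 0 0 0 0;0 0 0 0 0 0'
cat > stick.py <<'E'
from h import *
s=manip.read_state(); print(s['clock'],s['eef_pos'].round(1),s['wrist_force'].round(1))
o=np.array([502.4+.996*10,-193.3+.88]); ex=np.array([np.cos(.09),np.sin(.09)]); ey=np.array([-ex[1],ex[0]])
for n in('scene','top','wrist'):
    c=cam(n); C=cloud(c); L=C[...,:2]-o; u=L@ex; v=L@ey; z=C[...,2]; ok=c['range_z']>0
    tub=ok&(abs(v)<25)&(u<90)&(u>-60)&(z>40)&(z<200)
    if tub.any(): print(n,'tube: n',tub.sum(),'lowest z',np.percentile(z[tub],1).round(1),'min u',np.percentile(u[tub],1).round(1))
    m=ok&(abs(v)<53)&(u>-131)&(u<75)&(z>14)&(z<29)
    m=cv2.morphologyEx(m.astype(np.uint8),cv2.MORPH_OPEN,np.ones((2,2)))>0
    k,lab,st,_=cv2.connectedComponentsWithStats(m.astype(np.uint8),connectivity=8)
    for i in range(1,k):
        if st[i,4]<30: continue
        P=C[lab==i]; (cx,cy),(w,h),a=cv2.minAreaRect(P[:,:2].astype(np.float32))
        a=a if w>h else a+90
        print(n,st[i].tolist(),'ctr',round(cx,1),round(cy,1),'len',round(max(w,h),1),'wid',round(min(w,h),1),'long-axis deg',round(a,1),'z',np.percentile(P[:,2],[10,50,90]).round(1),'st uv',((np.array([cx,cy])-o)@ex).round(),((np.array([cx,cy])-o)@ey).round())
E
python3 stick.py
```

```text
clock: 11.12
eef_pos: [555.5, -108.1, 105.1]
eef_rot: [-3.137, -0.0, 1.656]
wrist_force: [-20.9, -0.1, 18.1]
finger_gap: 7.9
finger_force: 13.8
11.125 [ 555.5 -108.1  105.1] [-20.9  -0.1  18.1]
scene tube: n 90 lowest z 55.9 min u 7.5
scene [204, 218, 6, 7, 31] ctr 807.3 -37.0 len 655.9 wid 16.1 long-axis deg 27.2 z [ 6.1 18.6 22.7] st uv 308.0 128.0
top tube: n 60 lowest z 95.5 min u 7.3
top [323, 202, 5, 11, 42] ctr 449.1 -201.5 len 33.6 wid 16.6 long-axis deg 1.9 z [ 6.  21.3 26.1] st uv -64.0 -3.0
wrist tube: n 1157 lowest z 116.9 min u 40.9
wrist [124, 251, 97, 19, 1689] ctr 519.1 -141.9 len 221.6 wid 82.3 long-axis deg 54.3 z [18.  22.4 23.3] st uv 11.0 50.0
```

Firm against the stop (28 N along the swing), and the stick shows in the tray at about (449,-201). Swinging back.

```bash
python3 -m creep '0 -.07 -.07 0 0 0;0 -.19 -.225 0 0 0;0 -.15 -.253 0 0 0;0 -.106 -.275 0 0 0;0 -.058 -.289 0 0 0;0 -.009 -.295 0 0 0;0 .041 -.292 0 0 0;0 .089 -.281 0 0 0;0 0 0 0 0 0'; python3 -m creep '0 .135 -.262 0 0 0;0 .177 -.236 0 0 0;0 .214 -.203 0 0 0;0 .245 -.164 0 0 0;0 .269 -.121 0 0 0;0 .285 -.074 0 0 0;0 .294 -.025 0 0 0;0 .05 0 0 0 0;0 0 0 0 0 0'; python3 pin.py; python3 stick.py
```

```text
clock: 12.4
eef_pos: [539.5, -109.6, 184.6]
eef_rot: [3.14, 0.0, 1.656]
wrist_force: [0.4, 0.5, 0.0]
finger_gap: 7.6
finger_force: 0.0
clock: 13.52
eef_pos: [605.4, -103.9, 227.1]
eef_rot: [-3.141, -0.0, 1.656]
wrist_force: [0.7, 0.7, -0.4]
finger_gap: 7.7
finger_force: 0.0
t 13.57 [ 605.3 -103.9  227.2] [0.2 0.4 0.1] 7.3678688697141 0.0
near pin 154 [598.6 -94.4 251.3] [620.9 -92.8 267.2] [614.6 -93.7 261.2]
13.575 [ 605.3 -103.9  227.2] [0.2 0.4 0.1]
scene tube: n 114 lowest z 61.3 min u 20.7
scene [204, 215, 7, 9, 41] ctr 514.3 -185.3 len 40.7 wid 13.5 long-axis deg 179.9 z [ 6.7 18.6 23.7] st uv 3.0 7.0
top tube: n 98 lowest z 106.6 min u 6.9
wrist tube: n 2231 lowest z 90.3 min u 6.8
wrist [122, 210, 76, 13, 972] ctr 538.5 -140.9 len 251.9 wid 78.1 long-axis deg 45.4 z [18.3 22.4 23.5] st uv 31.0 49.0
```

Run:
```python
from h import *
for n in('scene','top','wrist'):
    c=cam(n); C=cloud(c); ok=c['range_z']>0
    m=ok&(abs(C[...,0]-600)<120)&(abs(C[...,1]+184)<22)&(C[...,2]>200)&(C[...,2]<310)
    P=C[m]; print(n,len(P), np.percentile(P,[1,50,99],axis=0).round(1).tolist() if len(P)>5 else '')
    i=c['bgr']
    print(proj(c,[[605,-106,245]]).round())
    if n=='wrist': a=i[150:350,130:380]
    if n=='scene': b=i[130:280,140:290]
cv2.imwrite('pics/r.png',np.hstack([cv2.resize(a,(480,384)),cv2.resize(b,(320,384))]))
```

```text
scene 251 [[614.9, -197.0, 202.4], [651.8, -178.8, 218.7], [669.6, -162.1, 233.0]]
[[215. 203.]]
top 11 [[609.0, -174.4, 200.5], [616.2, -170.7, 207.0], [627.5, -166.9, 220.8]]
[[302. 146.]]
wrist 390 [[608.9, -195.4, 200.1], [614.2, -178.6, 204.1], [619.6, -164.1, 209.2]]
[[252. 232.]]
```

View pics/r.png

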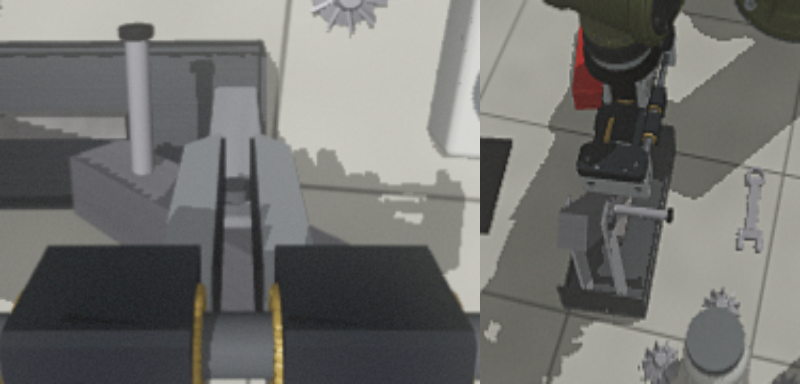

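The tube is still tipped: the pin at wrist crop (137,100) slipped out from between the fingers at a gap of 7. Measuring where it is now.

```bash
python3 - <<'E'
from h import *
c=cam('wrist')
for v in (170,180,190,202,214,226): print(v,depth(c,[[201,v]])[0].round(1),depth(c,[[200,v]])[0].round(1),depth(c,[[203,v]])[0].round(1))
E
python3 go.py 555 -106 180 1.656
```

```text
170 [555.6 -95.6 135. ] [554.6 -95.7 134.9] [557.4 -95.5 134.6]
180 [ 555.5 -106.2  131.8] [ 554.4 -106.5  131. ] [ 557.4 -106.   132. ]
190 [ 555.9 -116.1  132.2] [ 554.8 -116.4  131.3] [ 557.7 -116.4  130.7]
202 [ 556.4 -128.4  131.8] [ 555.6 -128.1  132.9] [ 558.3 -128.2  132. ]
214 [ 556.9 -140.8  132.1] [ 556.1 -140.5  133.2] [ 558.8 -140.7  131.8]
226 [ 557.5 -153.2  132.8] [ 556.3 -154.   131.2] [ 559.4 -153.5  131.8]
t 13.93 pos [ 605.4 -104.   227.3] rot [3.142 0.    1.655] gap 7.6 F [-0.1 -0.3  0.7]
shift cur axes [ 0.06 -1.26  1.18] shift target axes [ 0.06 -1.26  1.18] turn [ 0.      0.     -0.0002] dist 69.0
```

Run:
```python
from h import *
c=cam('wrist'); s=manip.read_state(); p=s['eef_pos']
print(p, proj(c,[p,p+[0,8,0],p+[0,8,19]]).round(1), 'cam at',np.array(c['T'])[:3,3].round(1),np.array(c['T'])[:3,2].round(2))
for u in (234,238,242,262,266):
    for v in (200,206,212,218,222,226,230,236,245): print(u,v,depth(c,[[u,v]])[0].round(0),end=' ')
    print()
```

```text
[ 605.36874627 -103.93484143  227.33347332] [[252.8 218.8]
 [253.8 207.6]
 [253.8 218.1]] cam at [599.2 -23.7 430.8] [ 0.02 -0.28 -0.96]
234 200 [ 584. -165.    7.] 234 206 [ 584. -174.    8.] 234 212 [ 585. -183.    7.] 234 218 [ 586. -192.    6.] 234 222 [ 586. -198.    7.] 234 226 [594. -96. 262.] 234 230 [594. -96. 267.] 234 236 [595. -95. 276.] 234 245 [596. -95. 287.] 
238 200 [ 589. -165.    7.] 238 206 [ 590. -174.    5.] 238 212 [ 591. -183.    6.] 238 218 [ 591. -192.    7.] 238 222 [596. -95. 257.] 238 226 [596. -96. 261.] 238 230 [597. -96. 267.] 238 236 [597. -95. 275.] 238 245 [597. -96. 285.] 
242 200 [ 595. -157.   29.] 242 206 [ 596. -157.   54.] 242 212 [ 597. -157.   75.] 242 218 [ 597. -156.   95.] 242 222 [598. -95. 256.] 242 226 [599. -95. 262.] 242 230 [599. -95. 268.] 242 236 [599. -95. 275.] 242 245 [599. -95. 286.] 
262 200 [ 621. -154.   30.] 262 206 [ 620. -154.   55.] 262 212 [ 620. -154.   77.] 262 218 [ 620. -154.   95.] 262 222 [610. -96. 253.] 262 226 [610. -95. 259.] 262 230 [610. -96. 264.] 262 236 [610. -96. 272.] 262 245 [610. -96. 282.] 
266 200 [ 625. -147.   51.] 266 206 [ 626. -155.   51.] 266 212 [ 627. -164.   50.] 266 218 [ 627. -171.   51.] 266 222 [612. -94. 256.] 266 226 [612. -93. 264.] 266 230 [612. -94. 268.] 266 236 [612. -94. 276.] 266 245 [611. -94. 286.]
```

The depth check explains the miss: the real fingertips sit about 26 mm higher than the reported TCP (z 253 against 227), so the fingers were above the pin each time. I regrip with the TCP about 40 mm below the pin axis.

```bash
python3 -m creep '0 -.62 .3 0 0 0;0 -.62 .3 0 0 0;0 0 .3 0 0 0;0 0 0 0 0 0;0 0 0 0 0 0' .5; python3 -m creep '0 0 .65 0 0 0;0 0 .65 0 0 0;0 0 .65 0 0 0;0 0 .65 0 0 0;0 0 0 0 0 0'; python3 -m creep '0 0 0 0 0 0;0 0 0 0 0 0;0 0 0 0 0 0;0 0 0 0 0 0;0 0 0 0 0 0;0 0 0 0 0 0' 1 30; python3 go.py 556 -106 86 1.656
```

```text
clock: 14.6
eef_pos: [556.7, -108.1, 191.5]
eef_rot: [3.141, 0.0, 1.656]
wrist_force: [0.3, -0.2, 0.7]
finger_gap: 46.6
finger_force: 0.0
clock: 15.22
eef_pos: [555.6, -107.8, 86.0]
eef_rot: [-3.139, -0.001, 1.656]
wrist_force: [0.3, 0.1, 0.6]
finger_gap: 47.0
finger_force: 0.0
clock: 15.98
eef_pos: [554.6, -108.3, 87.6]
eef_rot: [-3.138, -0.0, 1.655]
wrist_force: [-12.9, 0.0, 9.0]
finger_gap: 11.1
finger_force: 30.0
t 15.97 pos [ 554.6 -108.3   87.6] rot [-3.138 -0.     1.655] gap 11.1 F [-12.9   0.    9. ]
shift cur axes [0.05 0.04 0.04] shift target axes [0.05 0.04 0.04] turn [-0.001  -0.0001 -0.0002] dist 3.0
```

Gripped now (gap 11.1 mm, 30 N). Swinging the tube back upright.

```bash
python3 -m creep '0 -.19 -.225 0 0 0;0 -.15 -.253 0 0 0;0 -.106 -.275 0 0 0;0 -.058 -.289 0 0 0;0 -.009 -.295 0 0 0;0 .041 -.292 0 0 0;0 .089 -.281 0 0 0;0 0 0 0 0 0'; python3 -m creep '0 .135 -.262 0 0 0;0 .177 -.236 0 0 0;0 .214 -.203 0 0 0;0 .245 -.164 0 0 0;0 .269 -.121 0 0 0;0 .285 -.074 0 0 0;0 .294 -.025 0 0 0;0 .04 0 0 0 0;0 0 0 0 0 0'
```

```text
clock: 16.98
eef_pos: [537.3, -109.7, 164.8]
eef_rot: [-3.133, -0.001, 1.655]
wrist_force: [-31.1, -3.9, 10.7]
finger_gap: 11.2
finger_force: 30.0
clock: 18.1
eef_pos: [604.0, -104.4, 210.3]
eef_rot: [-3.136, 0.001, 1.655]
wrist_force: [-34.6, -3.3, 20.8]
finger_gap: 11.0
finger_force: 30.0
```

```bash
python3 -m creep '0 0 -.04 0 0 0;0 .05 -.03 0 0 0;0 0 0 0 0 0;0 0 0 0 0 0'; python3 -m creep '0 0 0 0 0 0;0 0 0 0 0 0;0 0 0 0 0 0;0 0 0 0 0 0;0 0 0 0 0 0' .5;python3 -m creep '0 0 -.8 0 0 0;0 0 -.8 0 0 0;0 0 -.8 0 0 0;0 0 -.6 0 0 0;0 0 0 0 0 0'; python3 stick.py
python3 - <<'E'
from h import *
for n in('scene','top','wrist'):
    c=cam(n); C=cloud(c); ok=c['range_z']>0
    for l,b in(('mouth',(612,-183,283,60)),('pin',(605,-108,249,30))):
        m=ok&(abs(C[...,0]-b[0])<30)&(abs(C[...,1]-b[1])<(25 if l=='mouth' else 20))&(C[...,2]>b[2]-7)&(C[...,2]<b[2]+10)
        P=C[m]; 
        if len(P)>8: print(n,l,len(P),cv2.minAreaRect(P[:,:2].astype(np.float32)),np.percentile(P[:,2],[50,95]).round(1))
E
```

```text
clock: 18.6
eef_pos: [603.8, -104.3, 210.5]
eef_rot: [-3.129, -0.001, 1.654]
wrist_force: [-44.0, -5.0, 8.4]
finger_gap: 10.8
finger_force: 30.0
clock: 19.23
eef_pos: [609.0, -103.5, 210.0]
eef_rot: [3.141, -0.0, 1.656]
wrist_force: [-0.2, 0.1, -1.1]
finger_gap: 47.0
finger_force: 0.0
clock: 19.85
eef_pos: [609.3, -103.7, 331.3]
eef_rot: [3.139, 0.001, 1.656]
wrist_force: [-0.2, -0.4, -0.1]
finger_gap: 47.3
finger_force: 0.0
19.85 [ 609.3 -103.7  331.3] [-0.2 -0.4 -0.1]
scene tube: n 8 lowest z 40.5 min u 81.9
scene [204, 206, 9, 18, 93] ctr 498.4 -186.9 len 71.2 wid 12.8 long-axis deg 3.8 z [ 6.3 19.3 22.8] st uv -13.0 7.0
wrist tube: n 85 lowest z 118.4 min u 81.3
wrist [144, 190, 62, 10, 610] ctr 540.5 -139.9 len 252.6 wid 77.1 long-axis deg 44.9 z [10.6 22.4 23.7] st uv 33.0 50.0
scene mouth 164 ((611.9440307617188, -181.84840393066406), (38.71693801879883, 37.80648422241211), 3.752429246902466) [285.6 290.1]
scene pin 73 ((605.0886840820312, -108.37764739990234), (14.370738983154297, 39.84469985961914), 9.451615333557129) [248.3 251.5]
top mouth 18 ((613.22509765625, -185.0193634033203), (32.90856170654297, 37.553462982177734), 1.1751903295516968) [288.9 291.7]
wrist mouth 1276 ((611.2642211914062, -183.2306671142578), (35.83249282836914, 38.84890365600586), 5.071341514587402) [288.3 291.2]
wrist pin 552 ((603.0017700195312, -108.01164245605469), (16.430147171020508, 40.069881439208984), 0.5657699108123779) [250.6 253.9]
```

Tube upright: the mouth is back at (611.3,-183.2) and the pin at z≈245, as at the start. Moving over the tray to measure the stick.

```bash
python3 -m creep '-.3 -.9 0 0 0 0;-.3 -.9 0 0 0 0;-.3 -.9 0 0 0 0;0 0 0 0 0 0' 0; python3 stick.py;  python3 - <<'E'
from h import *
c=cam('wrist'); cv2.imwrite('pics/w5.png',c['bgr'])
E
```

```text
clock: 20.65
eef_pos: [502.9, -149.3, 330.3]
eef_rot: [3.141, 0.0, 1.654]
wrist_force: [-0.2, 0.9, 0.6]
finger_gap: 83.5
finger_force: 0.0
20.65 [ 502.9 -149.3  330.3] [-0.2  0.9  0.6]
scene tube: n 8 lowest z 42.1 min u 83.1
scene [204, 206, 9, 18, 94] ctr 497.8 -186.2 len 70.4 wid 14.4 long-axis deg 4.7 z [ 7.2 19.  22.2] st uv -14.0 8.0
wrist tube: n 695 lowest z 48.8 min u 80.8
wrist [209, 168, 62, 11, 627] ctr 480.2 -137.8 len 135.1 wid 102.6 long-axis deg 94.9 z [ 7.7 22.3 23.6] st uv -27.0 57.0
```

View pics/w5.png

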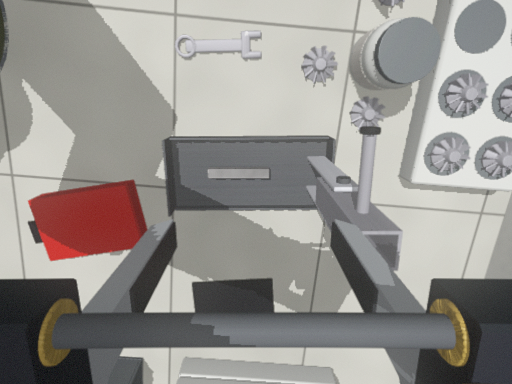

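Nine pictures used. The stick is lying flat in the tray at wrist px (238,173), from u=207 to 270, nearly along the station's x. I measure it by brightness mask, with height from range and from the scene view.

```bash
python3 - <<'E'
from h import *
c=cam('wrist'); s=cam('scene')
g=cv2.cvtColor(c['bgr'],cv2.COLOR_BGR2GRAY); m=np.zeros_like(g); m[160:188,190:300]=(g[160:188,190:300]>95)*255
k,lab,st,ce=cv2.connectedComponentsWithStats(m); i=1+np.argmax(st[1:,4]); print(st[i],ce[i])
v,u=np.where(lab==i); d=depth(c,np.c_[u,v]); print('z',np.percentile(d[:,2],[10,50,90]).round(1))
P=plane(c,np.c_[u,v],22); (cx,cy),(w,h),a=cv2.minAreaRect(P[:,:2].astype(np.float32)); print('ctr',cx,cy,w,h,a)
q=proj(s,[[cx,cy,22]])[0]; print('scene px',q.round(1))
gs=cv2.cvtColor(s['bgr'],cv2.COLOR_BGR2GRAY); x,y=q.astype(int); ms=np.zeros_like(gs); ms[y-20:y+20,x-15:x+15]=(gs[y-20:y+20,x-15:x+15]>95)*255
k,lab,st,ce=cv2.connectedComponentsWithStats(ms); print([(st[j].tolist(),ce[j].round(1).tolist()) for j in range(1,k) if st[j,4]>15])
E
python3 go.py 495 -188 140 0.084
```

```text
[ 190  160  110   28 3017] [244.37023533 173.41895923]
z [ 5.4  6.8 22.4]
ctr 493.802490234375 -192.23931884765625 179.4642791748047 45.16935729980469 4.88446569442749
scene px [206.4 211.1]
[([192, 197, 29, 8, 114], [206.9, 201.1]), ([197, 205, 14, 26, 158], [203.6, 217.2])]
t 20.95 pos [ 504.8 -148.3  329.3] rot [-3.141 -0.     1.656] gap 93.6 F [-0.4  0.1  0.1]
shift cur axes [-0.97 -0.33  4.73] shift target axes [-0.33  0.97  4.73] turn [-3.000e-04  1.000e-04  5.004e-01] dist 194.0
```

```bash
cat > st2.py <<'E'
from h import *
import sys
u0,u1,v0,v1=map(int,sys.argv[1:5])
c=cam('wrist'); s=cam('scene')
def blob(c,u0,u1,v0,v1):
    g=cv2.cvtColor(c['bgr'],cv2.COLOR_BGR2GRAY); r=g[v0:v1,u0:u1]; th,b=cv2.threshold(r,0,255,cv2.THRESH_OTSU)
    k,lab,st,ce=cv2.connectedComponentsWithStats(b); i=1+np.argmax(st[1:,4]); v,u=np.where(lab==i); return np.c_[u+u0,v+v0],th
q,th=blob(c,u0,u1,v0,v1); d=depth(c,q); print('th',th,len(q),'px ctr',q.mean(0).round(1),'z',np.percentile(d[:,2],[10,50,90]).round(1))
P=plane(c,q,22); (cx,cy),(w,h),a=cv2.minAreaRect(P[:,:2].astype(np.float32)); print('ctr',np.round([cx,cy,w,h,a],1),'mean',P.mean(0).round(1))
x,y=proj(s,[[cx,cy,22]])[0].astype(int); q2,th=blob(s,x-9,x+9,y-8,y+18)
T=lambda c,p:(np.array(c['T'])[:3,3],(slopes(c,[p])@np.array(c['T'])[:3,:3].T)[0])
(o1,r1),(o2,r2)=T(c,q.mean(0)),T(s,q2.mean(0)); A=np.c_[r1,-r2]; t=np.linalg.lstsq(A,o2-o1,rcond=None)[0]
print('scene blob',len(q2),q2.mean(0).round(1),th,'two-view',(o1+r1*t[0]).round(1),(o2+r2*t[1]).round(1))
E
python3 st2.py 197 285 163 184
```

```text
th 122.0 553 px ctr [237.8 173. ] z [21.2 22.5 23.6]
ctr [ 482.6 -192.1   99.2   13.4    4.9] mean [ 482.9 -192.    22. ]
scene blob 91 [206.  214.6] 97.0 two-view [ 481.6 -202.1  -19.8] [ 481.7 -203.   -19.6]
```

```bash
python3 -m creep '0 0 .2 0 0 .0556;0 0 .2 0 0 .0556;0 0 .2 0 0 .0556;0 0 .2 0 0 .0556;0 0 .2 0 0 .0556;0 0 .2 0 0 .0556;0 0 .2 0 0 .0556;0 0 .2 0 0 .0556;0 0 .2 0 0 .0556;0 0 0 0 0 0'; python3 go.py 482.8 -192 100 0.0855;python3 - <<'E'
from h import *
c=cam('wrist'); s=manip.read_state(); p=s['eef_pos']; C=cloud(c)
m=(c['range_z']>0)&(c['range_z']<330)&(C[...,2]>p[2]-20)&(C[...,2]<p[2]+60)
Q=C[m]; Q=Q[Q[:,2].argsort()]; print('lowest finger pts rel tcp',len(Q),(Q[:300:30]-p).round(0).tolist(),(Q.min(0)-p).round(),(Q.max(0)-p).round())
T=np.array(c['T']);print('cam',(T[:3,3]-p).round(),T[:3,2].round(2))
print('stick px',proj(c,[[482.8,-192,22]]).round())
E
```

```text
clock: 22.3
eef_pos: [504.3, -148.4, 257.3]
eef_rot: [-3.141, 0.001, 0.085]
wrist_force: [-0.3, -0.0, -0.0]
finger_gap: 93.7
finger_force: 0.0
t 22.3 pos [ 504.3 -148.4  257.3] rot [-3.141e+00  1.000e-03  8.500e-02] gap 93.7 F [-0.3 -0.  -0. ]
shift cur axes [-0.62  1.04  3.93] shift target axes [-0.63  1.04  3.93] turn [-0.0002  0.0003 -0.0002] dist 165.0
lowest finger pts rel tcp 10736 [[105.0, -50.0, -20.0], [101.0, -50.0, -19.0], [122.0, -33.0, -18.0], [121.0, -15.0, -17.0], [110.0, -49.0, -17.0], [91.0, 56.0, -16.0], [90.0, -18.0, -15.0], [123.0, -47.0, -14.0], [122.0, -40.0, -14.0], [122.0, -36.0, -13.0]] [-12. -58. -20.] [126.  62.  60.]
cam [ 81.   7. 203.] [-0.28 -0.02 -0.96]
stick px [[283. 173.]]
```

Before descending, I turn the hand half round: the camera, 81 mm out toward +x, would otherwise come within 30 mm of the tube and later the lid.

```bash
python3 -m creep '0 0 0 0 0 -.0556;0 0 0 0 0 -.0556;0 0 0 0 0 -.0556;0 0 0 0 0 -.0556;0 0 0 0 0 -.0556;0 0 0 0 0 -.0556;0 0 0 0 0 -.0556;0 0 0 0 0 -.0556;0 0 0 0 0 -.0556;0 0 0 0 0 -.0556;0 0 0 0 0 -.0556;0 0 0 0 0 -.0556;0 0 0 0 0 -.0556;0 0 0 0 0 -.0556;0 0 0 0 0 -.0556;0 0 0 0 0 -.0556;0 0 0 0 0 -.0556;0 0 0 0 0 -.0556;.31 -.52 .5 0 0 0;.31 -.52 .5 0 0 0' .5; python3 -m creep '0 0 .9 0 0 0;0 0 .9 0 0 0;0 0 .9 0 0 0;0 0 0 0 0 0';python3 go.py 482.8 -192 -17 -3.056;python3 - <<'E'
from h import *
c=cam('wrist'); s=manip.read_state(); p=s['eef_pos']; C=cloud(c)
L=C-p; m=(c['range_z']>0)&(abs(L[...,0])<20)&(abs(L[...,1])<45)&(L[...,2]>5)&(L[...,2]<70)
Q=L[m]; Q=Q[Q[:,2].argsort()]; print('lowest finger pts rel tcp',len(Q),Q[:300:30].round(0).tolist())
print('stick px',proj(c,[[482.8,-192,22],[532,-188,22],[433,-196,22]]).round(),proj(c,[p]))
m=(c['range_z']>0)&(C[...,2]>17)&(C[...,2]<28)&(abs(C[...,0]-483)<60)&(abs(C[...,1]+192)<35)
P=C[m];print(len(P),cv2.minAreaRect(P[:,:2].astype(np.float32)),np.median(P[:,2])) if len(P)>9 else 0
E
```

```text
clock: 24.85
eef_pos: [483.2, -192.6, 217.9]
eef_rot: [-3.141, 0.001, -3.05]
wrist_force: [-0.1, 0.5, -0.4]
finger_gap: 46.9
finger_force: 0.0
clock: 25.35
eef_pos: [482.3, -191.7, 108.4]
eef_rot: [3.14, -0.003, -3.052]
wrist_force: [0.1, -0.1, 0.3]
finger_gap: 46.8
finger_force: 0.0
t 25.35 pos [ 482.3 -191.7  108.4] rot [ 3.140e+00 -3.000e-03 -3.052e+00] gap 46.8 F [ 0.1 -0.1  0.3]
shift cur axes [-0.02 -0.01  3.13] shift target axes [-0.01 -0.01  3.13] turn [ 0.0006 -0.001   0.0012] dist 125.0
lowest finger pts rel tcp 2574 [[-12.0, 25.0, 21.0], [-7.0, 23.0, 24.0], [5.0, -23.0, 25.0], [-12.0, 29.0, 26.0], [-9.0, 23.0, 27.0], [-5.0, -24.0, 28.0], [3.0, -23.0, 29.0], [-13.0, 28.0, 30.0], [-11.0, 24.0, 31.0], [-13.0, 31.0, 32.0]]
stick px [[253. 185.]
 [253. 234.]
 [254. 131.]] [[252.88555925 220.86124311]]
1759 ((483.6451110839844, -191.7681121826172), (99.91466522216797, 15.567689895629883), 4.725110054016113) 22.200614229149664
```

The second wrist view agrees: stick centre (483.6,-191.8), 99.9 x 15.6 mm, top at 22.2. Tips are 23 mm above the TCP. Lowering to TCP z≈-12.

```bash
python3 -m creep '-.02 0 .7 0 0 0;0 0 .7 0 0 0;0 0 .7 0 0 0;0 0 .5 0 0 0;0 0 .2 0 0 0;0 0 .2 0 0 0;0 0 0 0 0 0'; python3 -m creep '0 0 0 0 0 0;0 0 0 0 0 0;0 0 0 0 0 0;0 0 0 0 0 0;0 0 0 0 0 0;0 0 0 0 0 0' 1 30
```

```text
clock: 26.28
eef_pos: [484.2, -192.2, -9.7]
eef_rot: [-3.141, 0.0, -3.055]
wrist_force: [-0.0, 0.5, 0.5]
finger_gap: 47.1
finger_force: 0.0
clock: 27.02
eef_pos: [484.0, -192.2, -10.0]
eef_rot: [-3.141, 0.0, -3.056]
wrist_force: [-1.5, 0.1, 4.5]
finger_gap: 16.0
finger_force: 30.0
```

```bash
python3 -m creep '0 0 -.4 0 0 0;0 0 -.8 0 0 0;0 0 -.9 0 0 0;0 0 -.9 0 0 0;0 0 0 0 0 -.02'; python3 go.py 509.6 169 110 -2.994
```

```text
clock: 27.65
eef_pos: [485.2, -192.7, 113.6]
eef_rot: [-3.139, 0.004, -2.992]
wrist_force: [1.0, 0.5, -0.5]
finger_gap: 15.5
finger_force: 30.0
t 27.65 pos [ 485.2 -192.7  113.6] rot [-3.139  0.004 -2.992] gap 15.5 F [ 1.   0.5 -0.5]
shift cur axes [-1.95  8.85  0.07] shift target axes [-1.93  8.85  0.09] turn [-0.001   0.0014  0.0007] dist 363.0
```

```bash
python3 -m creep '-.19 .7 0 0 0 0;-.19 .88 0 0 0 0;-.19 .88 0 0 0 0;-.19 .88 0 0 0 0;-.19 .88 0 0 0 0;-.19 .88 0 0 0 0;-.19 .88 0 0 0 0;-.19 .88 0 0 0 0;-.19 .88 0 0 0 0;-.22 .7 0 0 0 0;0 .3 0 0 0 0;0 0 0 0 0 0;0 0 0 0 0 0'; python3 go.py 509.6 169 -10 -2.994
python3 - <<'E'
from h import *
s=manip.read_state()
for n in('wrist','scene'):
    c=cam(n); C=cloud(c); ok=c['range_z']>0
    if n=='wrist': C0=C
    m=ok&(C[...,2]>25)&(C[...,2]<38)&(abs(C[...,0]-519)<105)&(abs(C[...,1]-170)<75)
    P=C[m]; print(n,'rim',len(P),cv2.minAreaRect(P[:,:2].astype(np.float32)),P.min(0).round(),P.max(0).round())
    m=ok&(C[...,2]>95)&(C[...,2]<140)&(abs(C[...,0]-500)<80)&(abs(C[...,1]-170)<30)
    P=C[m]; print(n,'stick',len(P), cv2.minAreaRect(P[:,:2].astype(np.float32)) if len(P)>5 else '')
    m=ok&(C[...,2]>60)&(C[...,2]<230)&(C[...,0]>595)&(C[...,0]<680)&(abs(C[...,1]-180)<70)
    P=C[m]
    if len(P)>20: print('lid',len(P),P.min(0).round(),P.max(0).round())
E
```

```text
clock: 29.28
eef_pos: [508.4, 164.2, 110.1]
eef_rot: [-3.141, 0.0, -2.994]
wrist_force: [-0.1, -0.6, -0.3]
finger_gap: 15.2
finger_force: 30.0
t 29.27 pos [508.4 164.2 110.1] rot [-3.141  0.    -2.994] gap 15.2 F [-0.1 -0.6 -0.3]
shift cur axes [-0.05  0.12  3.  ] shift target axes [-0.05  0.12  3.  ] turn [-0.      0.      0.0002] dist 120.0
wrist rim 2985 ((516.778076171875, 171.18667602539062), (160.99151611328125, 110.26441955566406), 8.677535057067871) [430. 105.  25.] [602. 236.  38.]
wrist stick 177 ((489.10748291015625, 159.0394744873047), (61.2481689453125, 29.71090316772461), 18.324617385864258)
lid 2114 [599. 161.  60.] [620. 199. 138.]
scene rim 170 ((520.4600219726562, 173.1905975341797), (168.64527893066406, 111.29484558105469), 8.217557907104492) [429. 107.  25.] [611. 237.  38.]
scene stick 74 ((518.3639526367188, 166.32949829101562), (83.14299774169922, 30.50457763671875), 17.271425247192383)
lid 698 [599. 132.  60.] [640. 241. 203.]
```

The wrist view gives the case rim centre at (516.8,171.2), 161 x 110 mm, yaw 0.151. Lowering the stick into it.

```bash
python3 -m creep '0 .15 .7 0 0 0;0 0 .8 0 0 0;0 0 .7 0 0 0;0 0 .4 0 0 0;0 0 .2 0 0 0;0 0 .2 0 0 0;0 0 0 0 0 0'; python3 go.py 507 170 -11 -2.994
```

```text
clock: 30.25
eef_pos: [507.6, 171.0, -10.1]
eef_rot: [3.142, 0.0, -2.993]
wrist_force: [0.7, -0.2, -0.8]
finger_gap: 15.1
finger_force: 30.0
t 30.25 pos [507.6 171.  -10.1] rot [ 3.142  0.    -2.993] gap 15.1 F [ 0.7 -0.2 -0.8]
shift cur axes [ 0.02 -0.02  0.02] shift target axes [ 0.02 -0.02  0.02] turn [0.     0.     0.0004] dist 1.0
```

```bash
python3 -m creep '0 0 0 0 0 0;0 0 0 0 0 0;0 0 0 0 0 0;0 0 -.4 0 0 0;0 0 -.9 0 0 0;0 0 -.9 0 0 0;0 0 -.9 0 0 0;0 0 -.9 0 0 0;0 0 -.9 0 0 0;0 0 -.5 0 0 0;0 0 0 0 0 0' .65
python3 - <<'E'
from h import *
s=manip.read_state(); o=np.array([516.8,171.2]); ex=np.array([np.cos(.15),np.sin(.15)]); ey=np.array([-ex[1],ex[0]])
print('tcp case',((s['eef_pos'][:2]-o)@ex).round(1),((s['eef_pos'][:2]-o)@ey).round(1),s['eef_pos'].round(1))
for n in('wrist','scene'):
    c=cam(n); C=cloud(c); ok=c['range_z']>0; L=C[...,:2]-o; u=L@ex; v=L@ey; z=C[...,2]
    m=ok&(abs(u)<73)&(abs(v)<46)&(z>12)&(z<27)
    P=C[m]; print(n,'stick',len(P),cv2.minAreaRect(np.c_[u[m],v[m]].astype(np.float32)) if len(P)>5 else '',np.median(P[:,2]).round(1))
    m=ok&(u>75)&(u<145)&(abs(v)<50)&(z>60)&(z<215)
    if m.sum()>20: k=np.polyfit(z[m],u[m],1); print('lid',m.sum(),'u at z',np.polyval(k,[60,150,187]).round(1),'zmax',z[m].max().round(),'umax',u[m].max().round())
E
python3 go.py 670 194.5 205 -2.994
```

```text
clock: 31.62
eef_pos: [508.0, 171.1, 208.0]
eef_rot: [3.141, 0.004, -2.993]
wrist_force: [-0.7, -0.1, 0.1]
finger_gap: 33.1
finger_force: 0.0
tcp case -8.7 1.3 [508.  171.1 208. ]
wrist stick 1044 ((-9.46255111694336, 0.9864134788513184), (15.761463165283203, 99.76770782470703), 89.5753402709961) 21.2
lid 5268 u at z [ 84.  102.8 110.5] zmax 203.0 umax 117.0
scene stick 111 ((-33.642906188964844, 4.960855484008789), (31.790502548217773, 91.09807586669922), 73.75360107421875) 19.4
lid 643 u at z [ 92.4 108.7 115.5] zmax 204.0 umax 118.0
t 31.73 pos [507.2 170.9 205.5] rot [-3.142 -0.    -2.993] gap 32.8 F [-0.1  0.5  0.8]
shift cur axes [-4.11 -0.02  0.01] shift target axes [-4.11 -0.01  0.01] turn [-0.     -0.0001  0.0004] dist 164.0
```

The stick lies flat in the case: case-frame (-9.5, 1), 99.8 x 15.8 mm, top at 21.2. The lid's free edge is at case x≈118. Going over it, then down behind it with the fingers shut.

```bash
python3 -m creep '-.6 0 0 0 0 0;-.82 0 0 0 0 0;-.82 0 0 0 0 0;-.82 0 0 0 0 0;-.82 0 0 0 0 0;-.22 0 0 0 0 0;0 0 .5 0 0 0;0 0 .65 0 0 0;0 0 .6 0 0 0;0 0 0 0 0 0' 1 20; python3 go.py 611 185.4 135 -2.994
```

```text
clock: 32.98
eef_pos: [668.3, 195.0, 133.7]
eef_rot: [-3.141, -0.004, -2.993]
wrist_force: [-0.2, -0.2, 1.5]
finger_gap: 0.4
finger_force: 0.0
t 32.98 pos [668.3 195.  133.7] rot [-3.141 -0.004 -2.993] gap 0.4 F [-0.2 -0.2  1.5]
shift cur axes [ 1.45 -0.03 -0.03] shift target axes [ 1.45 -0.03 -0.03] turn [-0.0001 -0.0014  0.0004] dist 58.0
```

```bash
python3 -m creep '.37 0 0 0 0 0;.37 0 0 0 0 0;.37 0 0 0 0 0;.37 0 0 0 0 0;.28 0 0 0 0 0;.28 0 0 0 0 0;.32 0 .07 0 0 0;.32 0 .07 0 0 0' && python3 -m creep '.3 0 .13 0 0 0;.3 0 .13 0 0 0;.27 0 .19 0 0 0;.27 0 .19 0 0 0'; python3 -m creep '.22 0 .24 0 0 0;.22 0 .24 0 0 0;.17 0 .28 0 0 0;.17 0 .28 0 0 0;.11 0 .3 0 0 0;.11 0 .3 0 0 0'; python3 -m creep '.05 0 .25 0 0 0;.05 0 .2 0 0 0;0 0 0 0 0 0'
```

```text
clock: 33.98
eef_pos: [563.2, 179.3, 130.4]
eef_rot: [3.142, 0.0, -2.993]
wrist_force: [1.7, -0.1, -0.4]
finger_gap: 0.7
finger_force: 0.4
clock: 34.48
eef_pos: [518.1, 172.6, 104.7]
eef_rot: [3.142, 0.0, -2.993]
wrist_force: [0.8, -0.7, 0.6]
finger_gap: 0.7
finger_force: 0.3
clock: 35.22
eef_pos: [478.9, 166.7, 38.2]
eef_rot: [3.142, -0.0, -2.993]
wrist_force: [0.9, -0.1, -0.6]
finger_gap: 0.7
finger_force: 0.2
clock: 35.6
eef_pos: [474.8, 166.0, 20.5]
eef_rot: [-3.141, -0.001, -2.993]
wrist_force: [0.2, 0.9, -0.7]
finger_gap: 0.2
finger_force: 0.0
```

```bash
python3 -m creep '0 0 .1 0 0 0;0 0 .08 0 0 0;0 0 0 0 0 0'; python3 -m creep '0 0 .04 0 0 0;0 0 0 0 0 0'; python3 -m creep '0 0 .04 0 0 0;0 0 0 0 0 0'
python3 - <<'E'
from h import *
o=np.array([516.8,171.2]); ex=np.array([np.cos(.15),np.sin(.15)]); ey=np.array([-ex[1],ex[0]])
for n in('wrist','scene','top'):
    c=cam(n); C=cloud(c); ok=c['range_z']>0; L=C[...,:2]-o; u=L@ex; v=L@ey; z=C[...,2]
    m=ok&(abs(u)<75)&(abs(v)<50)&(z>28)&(z<60)
    if m.sum()>20: k=np.polyfit(u[m],z[m],1); print('lid',n,m.sum(),'z at u -75,0,75',np.polyval(k,[-75,0,75]).round(1))
E
```

```text
clock: 35.98
eef_pos: [475.5, 166.2, 14.7]
eef_rot: [3.142, 0.001, -2.993]
wrist_force: [-4.1, -1.0, 12.9]
finger_gap: 0.5
finger_force: 6.0
clock: 36.22
eef_pos: [475.6, 166.3, 14.3]
eef_rot: [3.142, 0.001, -2.993]
wrist_force: [-10.6, -3.0, 29.6]
finger_gap: 0.3
finger_force: 15.0
clock: 36.48
eef_pos: [475.7, 166.3, 13.9]
eef_rot: [3.142, 0.002, -2.993]
wrist_force: [-19.1, -6.0, 47.8]
finger_gap: 0.3
finger_force: 23.9
lid wrist 14287 z at u -75,0,75 [38.8 38.7 38.6]
lid scene 1326 z at u -75,0,75 [37.8 37.3 36.8]
lid top 383 z at u -75,0,75 [38.6 38.6 38.6]
```

Shut: the lid is level at z≈38.6, firmly against its stop. Retreating and making a last check.

```bash
python3 -m creep '0 0 -.2 0 0 0;0 0 -.8 0 0 0;0 0 -.9 0 0 0;0 0 -.9 0 0 0;0 0 -.9 0 0 0;.6 0 -.6 0 0 0;.8 0 0 0 0 0;.8 0 0 0 0 0;0 0 0 0 0 0;0 0 0 0 0 0'
python3 - <<'E'
from h import *
o=np.array([516.8,171.2]); ex=np.array([np.cos(.15),np.sin(.15)]); ey=np.array([-ex[1],ex[0]])
im=[]
for n in('scene','top'):
    c=cam(n); C=cloud(c); ok=c['range_z']>0; L=C[...,:2]-o; u=L@ex; v=L@ey; z=C[...,2]; im.append(c['bgr'])
    m=ok&(abs(u)<75)&(abs(v)<50)&(z>28)&(z<70); k=np.polyfit(u[m],z[m],1); print('lid',n,m.sum(),np.polyval(k,[-75,0,75]).round(1))
    m=ok&(abs(C[...,0]-612)<40)&(abs(C[...,1]+183)<26)&(z>276)&(z<300); P=C[m]; print('mouth',cv2.minAreaRect(P[:,:2].astype(np.float32)))
cv2.imwrite('pics/f.png',cv2.resize(np.hstack([im[0][100:340,60:420],im[1][60:300,120:440]]),(800,282)))
E
```

```text
clock: 37.88
eef_pos: [388.7, 153.2, 182.9]
eef_rot: [3.142, 0.001, -2.993]
wrist_force: [-0.0, -0.3, 0.3]
finger_gap: 0.3
finger_force: 0.0
lid scene 1394 [37.3 37.1 36.9]
mouth ((611.7906494140625, -182.233154296875), (38.148658752441406, 37.76268768310547), 5.0105085372924805)
lid top 1227 [38.7 39.  39.2]
mouth ((611.2621459960938, -183.69424438476562), (36.282142639160156, 36.98181915283203), 2.4908580780029297)
```

View pics/f.png

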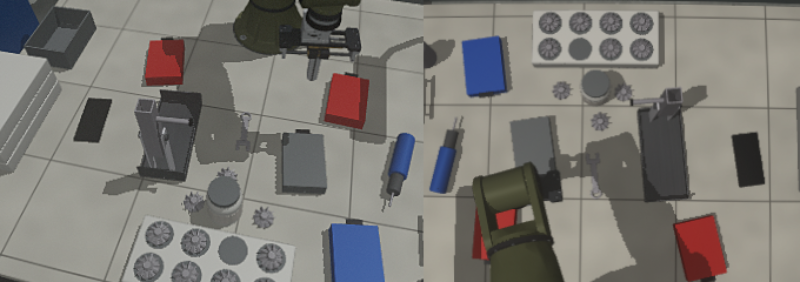

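The final view shows the tube upright (left half, (145,125)), the case shut (305,160), the tray empty, and the wheels, wrench, tub, grinder and phone in place.

```bash
python3 -c "from cell import manip; print(manip.sign_off())"
```

```text
the job is handed in; nothing more can be done
None
```

The job is handed in at about 38 s: the stick lies flat in the case, the lid is shut level, the tube is back upright, and everything else is where it was. The first two grips missed the handle, because the fingertips sit about 25 mm above the reported TCP, and were redone.

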